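Shut the test cell and lift the earthing arm off its ball stud

TASK

First push the test cell's blue-framed door shut until it snaps home on its sprung catch. Only then take the earthing arm's red knob, pull it to the left across the arm against its spring to free the latch, lift the arm off its brass ball by at least 6 cm, and finish while still gripping the knob and holding the arm up. Leave the door shut and the loose things lying around undisturbed.

Things in the scene. Friction and masses are not known exactly. Their poses are not given: they have to be found in the camera images.
- cell: Grey test cell, a fixed box 140 x 200 x 135 mm (x, y, z) with an open front on its -x side, two white bushings and a round steel catch body (to 156 mm high, at the front left corner) on its roof. Origin: centre of the underside, on the worktop; +x to the back, +y to the left seen from the front.
- door_push (a point): Middle of the steel push plate on the OUTER face of the door, near its free edge and top: 165 mm from the hinge, 115 mm above the worktop. It moves with the door; its own axes are the door's: -x points out of the outer face, +y from the hinge to the free edge, z up. The door is a blue frame with a clear pane, 10 mm thick, 186 mm wide, top edge 133 mm above the worktop.
- door_hinge (a point): On the upright hinge line at the right (-y) front edge of the cell, 115 mm above the worktop; the outer face of the door runs 12 mm in front of this line. Turns with the door like door_push.
- door (a joint): Door angle, rad: 0 = fully shut, grows as the free (left) edge swings out toward the robot, up to 1.4; starts 0.35 to 0.7. The hinge is light and stays where left. In the last 0.08 rad the door meets the sprung catch, which takes roughly 4 to 5 N at the push plate to pass, then draws it shut and keeps it there; push all the way to the stop.
- earth_unit: Earthing unit, fixed black base 270 x 100 x 12 mm (x, y, z) carrying a brass ball on a white insulator at its -x end and the hinge of the copper arm at its +x end. Origin: centre of the underside, on the worktop. The arm lies along its x axis; its +y (left) is the direction in which the latch is pulled. On the arm beside the head lies a small dark spring barrel, its top 103 mm above the worktop.
- knob (a point): Centre of the red cylindrical knob, 22 mm in diameter, 34 mm tall, upright on the latch slide on top of the arm, centre 134 mm above the worktop (knob from 117 to 151 mm, on a 14 mm post; slide plate top at 98 mm). It moves with the latch and the arm; its y axis is the pull direction.
- ball (a point): Centre of the 25 mm brass ball (flat underside), fixed, 70 mm above the worktop, straight below the knob at the start.
- socket (a point): Centre of the socket in the arm's head; it coincides with the ball's centre while the arm is down and moves with the arm.
- earth_arm (a joint): Arm angle, rad: 0 = down on the ball, grows as the -x end rises, up to 1.0; the latch lets it rise only 0.01. Hinge axis: the unit's y axis, 175 mm to +x of the ball and 85 mm above the worktop (so 50 mm below the knob's centre). 60 mm of lift is 0.35 rad. It falls back if let go; arm and latch weigh 0.3 to 0.5 kg.
- latch (a joint): Latch slide, m: 0 = latched under the ball, grows toward the unit's +y, stop at 0.014. Spring 3.2 N at 0, 400 N/m more (8.8 N at the stop), returns when let go. The arm is free to rise beyond 0.005 and must be held so until it is off the ball.
- toroid_green: Bystander: green toroid inductor, 40 x 46 x 12 mm, lying right of the earthing unit. Origin: centre of the underside.
- flux_pot: Bystander: black jar, 36 mm across, 52 mm tall, right of the earthing unit. Origin: centre of the underside.
- yellow_transformer: Bystander: small yellow taped transformer, 31 x 43 x 29 mm, left of the cell. Origin: centre of the underside.
- blue_marker: Bystander: marker pen with a blue cap, 17 x 135 x 16 mm, lying right of the earthing unit. Origin: centre of the underside.

How it is judged:
By the outcome, as a careful person would: the job done as asked, in the order asked, and still so for the second after the job is handed in, while the arm keeps its last pose, push and grip.
It also fails if it takes over 51 s, if anything falls off the work surface, if the arm or the gripper's body presses on something with over 40 N, if the wrist force passes 120 N, or if a joint passes its speed limit or range.

ROBOT

A 7-joint arm with a two-finger parallel gripper is mounted at the origin on a cart in front of the work surface, level with it; the furniture and walls round the work are solid. World frame = base frame: x ahead of the robot, y to its left, z up, the work surface at z = 0. Lengths are in m, angles in rad, forces in N, time in s.
With the tool pointing down it reaches from about 0.425 to 0.925 m from the base axis. Payload 6.8 kg.
Tool frame: the origin (TCP) lies on the centre line of the jaws, within the pads' length; the fingertips stand 14 mm ahead of it and the grasp point (between the pads) lies 5 mm behind it (r.nose_length is the distance from the TCP to the fingertips, in m); z points along the fingers, y is the direction in which the jaws open and shut (so a half turn about z gives the same grasp; the last joint's range is limited). The gripper opens to 85 mm and grips with 20 to 120 N. Pads are 22 mm wide; open, the fingers measure 114 mm over their backs; the gripper's body (76 mm by 85 mm) begins 54 mm behind the grasp point. The pads swing forward as they close: fully open they stand 13 mm farther back than shut.
Start: joints at [-1.336, 0.477, 0.022, 1.555, -0.011, 1.109, -0.083], TCP at [0.227, 0.636, 0.245] pointing down, gripper open.
Joint ranges: [-2.96, 2.96], [-0.34, 2.1], [-1.41, 1.46], [0.24, 2.44], [-1.37, 4.51], [0.17, 1.92], [-2.96, 2.96]. Speed limits (rad/s): [2.39, 2.39, 3.14, 3.14, 3.14, 3.14, 3.14].

INTERFACE

Orientations are given as a rotation vector (axis times angle).
In Python, from bench import r, imaging, look_for, outline_of gives the robot as it stands. The module is installed in compiled form; this text tells all that it offers.
- The arm moves only by the tool carry_out, never from a script. Its arguments are lists of equal length, an entry for each row: "offset": the shift along the tool's x, y, z as a fraction of full scale, a list of three; "turn": the turn, a rotation vector about the tool's x, y, z as a fraction of full scale, a list of three. A call has 1 to 8 rows; each row is the pose to reach, as a shift and turn from the pose commanded when the call began, along the tool's axes at that moment; what a row does not reach only later rows make up. Full scale, the value 1, is 0.5 m for a shift and 1.5 rad for a turn. A row lasts 1/10 s, in which the tool goes at most 50 mm and 8.59 degrees, less where a joint would pass 70% of its speed; a pose out of reach is approached as far as the arm can. A call with a number of a shift or a turn outside -1 to 1 is refused whole. A call with a gripper value outside its range is refused whole. "hand" is the closure, from 0 (fully open) to 1 (shut), set as the call begins (left out, the last holds). The fingers move at their own pace and stop on an object; "force" is the grip in N (left out, the last holds). Time passes only in rows, so rows that repeat a pose let the fingers close. It gives the time, the measured TCP pose, the force and the opening at its end, in the units of the state.
- r.get_obs(): the state, without advancing time (a new reading comes with each control period).
- imaging.grab_frame(name): name is "scene" or "top" or "wrist"; returns a dict with "pixels" (400x640x3 uint8, red, green, blue), "fx", "fy", "cx", "cy" (pixels), "R" (3x3) and "t" (3): a world point X has camera coordinates R X + t. Camera axes: x right, y down, z forward; pixel columns grow to the right and rows downward; lengths in m; the calibration is good to about 2 mm. A picture is of the moment at which its call begins. There is no depth.
- r.hand_in(): hands the job in, once; it reports no verdict.
Trained networks look in the newest picture that a camera, given by its name, has taken for a name from the list of things; names that differ only in an ending like _2 or _b are one class to them, and where a whole thing is asked for, a point or a joint stands for the part that bears it (a point fixed in the world has none). Each returns a list of dicts, best first, with "score" (0 to 1); they miss things now and then, are a little off and sometimes report something else, mostly with a low value. They report only what shows in the picture. A call takes as long as a camera call.
- look_for(query, camera): "xyz" ([x, y, z] in m, in the coordinates of the camera as it stood for that picture, good to about 4 mm: the middle of the surface that is visible of it).
- outline_of(query, camera): "region" (400x640 bool, what is visible of it).
The state is a dict: "clock": time; "joints": joint angles; "qvel": joint speeds; "tau": joint torques, N m; "tcp_pos": TCP position; "orientation": TCP orientation; "contact_force": force on the tool from outside, world axes, zero at the start; "moment": the same for the moment, N m; "grip_width": finger opening in m.
Only numpy, scipy, OpenCV 4.12 (cv2) and the standard library are available. Lean on these libraries where they do the work, as an engineer would, in place of code of your own. Each camera call takes 0.05 s, during which the arm holds its last target. There are 200 camera calls.

## Working session

There is one attempt and no reset: what is moved stays moved. The work goes in short steps, Python scripts to look and compute and a tool call to move; the robot and the scene stay as the last step left them, time stands still between calls to the robot, and variables do not carry over. Pictures are saved under pics/ and viewed, about 8 in all and at most 12, crops included, and the job is handed in when it is done.

Besides the shell and the picture viewer there is one more tool, called as name(argument=value, ...) on one line, values as JSON. carry_out: Moves the arm, as the interface text tells. Shift numbers are shares of 0.5 m and turn numbers shares of 1.5 rad, none past 1 either way. Its arguments: {"type":"object","properties":{"offset":{"type":"array","items":{"type":"array","items":{"type":"number","minimum":-1,"maximum":1}}},"turn":{"type":"array","items":{"type":"array","items":{"type":"number","minimum":-1,"maximum":1}}},"hand":{"type":"number"},"force":{"type":"number"}},"required":["offset","turn"]}

```bash
mkdir -p pics
cat > h.py <<'E'
import numpy as np, cv2
from bench import r, imaging, look_for, outline_of
def world(f,p): return np.array(f["R"]).T@(np.array(p)-np.array(f["t"]))
def proj(f,X):
    c=np.array(f["R"])@np.array(X)+np.array(f["t"]); return c[0]/c[2]*f["fx"]+f["cx"],c[1]/c[2]*f["fy"]+f["cy"]
def onplane(f,u,v,z):
    R=np.array(f["R"]);o=-R.T@np.array(f["t"]);d=R.T@np.array([(u-f["cx"])/f["fx"],(v-f["cy"])/f["fy"],1]);return o+d*(z-o[2])/d[2]
E
cat > a.py <<'E'
from h import *
ims=[]
for c in ["scene","top"]:
    f=imaging.grab_frame(c); im=f["pixels"][:,:,::-1].copy(); print(c,"cam at",-np.array(f["R"]).T@np.array(f["t"]))
    for q in ["cell","door_push","door_hinge","earth_unit","knob","ball","toroid_green","flux_pot","yellow_transformer","blue_marker"]:
        for d in look_for(q,c)[:1]:
            w=world(f,d["xyz"]); u,v=proj(f,w); print(q,round(d["score"],2),w.round(3),int(u),int(v))
    cv2.imwrite(f"pics/{c}0.png",im)
o=r.get_obs(); print(o["clock"],o["tcp_pos"],o["orientation"],o["grip_width"],r.nose_length)
E
python3 a.py
```

```text
scene cam at [ 0.06134218 -0.64933191  0.64383656]
cell 0.67 [0.534 0.173 0.093] 307 181
door_push 0.77 [0.455 0.186 0.073] 281 192
door_hinge 0.69 [0.46  0.179 0.075] 284 192
earth_unit 0.61 [ 0.555 -0.093  0.01 ] 367 253
knob 0.66 [ 0.486 -0.089  0.107] 345 230
ball 0.9 [ 0.549 -0.097  0.013] 366 254
toroid_green 0.59 [ 0.544 -0.201  0.01 ] 391 281
flux_pot 0.58 [ 0.639 -0.213  0.034] 426 262
blue_marker 0.67 [ 0.488 -0.084  0.103] 345 230
top cam at [0.46254426 0.04921102 1.39612912]
cell 0.72 [0.575 0.218 0.139] 269 184
door_push 0.9 [0.445 0.195 0.125] 277 233
door_hinge 0.57 [0.448 0.193 0.125] 278 232
earth_unit 0.7 [ 0.566 -0.09   0.017] 380 193
knob 0.54 [ 0.491 -0.074  0.097] 377 218
ball 0.64 [ 0.563 -0.088  0.013] 379 194
toroid_green 0.6 [ 0.545 -0.202  0.011] 418 201
flux_pot 0.44 [ 0.651 -0.203  0.042] 420 164
blue_marker 0.49 [ 0.478 -0.26   0.015] 438 225
1.1 [0.22689909 0.635751   0.24532958] [5.35870833e-01 3.09554489e+00 1.16314398e-04] 0.08537823708047328 0.014
```

```bash
python3 -c "
import cv2
a=cv2.imread('pics/top0.png')[120:290,220:460];cv2.imwrite('pics/t1.png',cv2.resize(a,None,fx=3.3,fy=3.3,interpolation=2))
a=cv2.imread('pics/scene0.png')[100:340,200:480];cv2.imwrite('pics/s1.png',cv2.resize(a,None,fx=2.5,fy=2.5,interpolation=2))"
```

```text
(no output)
```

View pics/t1.png

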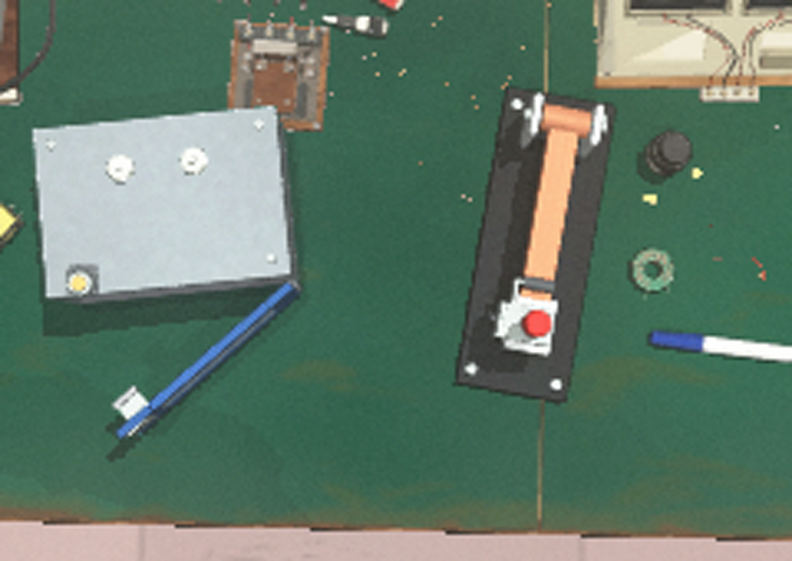

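View pics/s1.png

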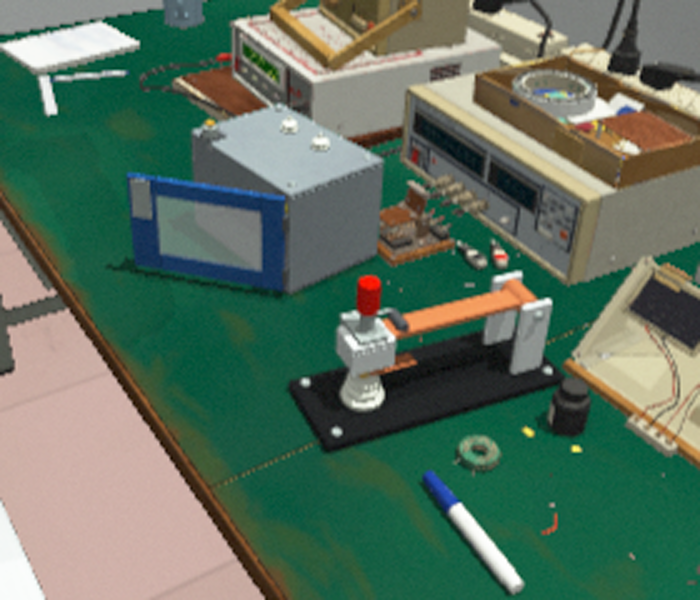

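The top crop shows the door ajar: hinge at crop (295,288), free edge at (122,435), and a tab on its inner side. The knob top is at (537,322) and the black base has corners (508,88), (615,103), (565,402) and (457,383). The scene crop shows the push plate at (142,198) on the outer face and the knob at (369,295). The toroid, jar and marker are right of the unit.

```bash
cat > b.py <<'E'
from h import *
f=imaging.grab_frame("top"); g=imaging.grab_frame("scene")
T=lambda p,z: onplane(f,p[0]/3.3+220,p[1]/3.3+120,z)[:2]
cell=[T(p,.135) for p in [(47,298),(297,283),(34,130),(276,107)]]; cc=np.mean(cell,0)
print("cell",np.round(cell,3),cc.round(3))
fr=cell[0]-cell[1]; print("cell yaw",np.arctan2(-fr[0],fr[1]))
bx=cell[3]-cell[1]+cell[2]-cell[0]; print("yaw from sides",np.arctan2(bx[1],bx[0]))
h=T((295,288),.133);e=T((122,435),.133); d=e-h; print("door",h,e,np.linalg.norm(d),"yaw",np.arctan2(-d[0],d[1]))
b=[T(p,.012) for p in [(508,88),(615,103),(565,402),(457,383)]]; bc=np.mean(b,0)
ax=(b[0]+b[1]-b[2]-b[3]); print("base",np.round(b,3),bc,"yaw",np.arctan2(ax[1],ax[0]))
print("knob top",T((537,322),.151))
# red centroids two-view
from scipy.optimize import least_squares
uv=[]
for k in (f,g):
    hsv=cv2.cvtColor(k["pixels"],cv2.COLOR_RGB2HSV); m=((hsv[...,0]<6)|(hsv[...,0]>174))&(hsv[...,1]>180)&(hsv[...,2]>90)
    n,l,s,c=cv2.connectedComponentsWithStats(m.astype(np.uint8)); print([(s[i].tolist(),c[i].round(1).tolist()) for i in range(1,n) if s[i][4]>20])
print("knob z.134 proj of (T knob)",proj(g,[*T((537,322),.151),.134]))
for q in ("door_push",):
  for c,k in(("top",f),("scene",g)):
    print([ (round(d["score"],2),world(k,d["xyz"]).round(3)) for d in look_for(q,c)])
E
python3 b.py
```

```text
cell [[0.504 0.312]
 [0.521 0.109]
 [0.641 0.327]
 [0.664 0.13 ]] [0.583 0.22 ]
cell yaw 0.08271230849642702
yaw from sides 0.12936054454360474
door [0.51697058 0.11076728] [0.3951042  0.24736836] 0.18306084211583276 yaw 0.7284518237199802
base [[ 0.706 -0.069]
 [ 0.694 -0.165]
 [ 0.427 -0.124]
 [ 0.441 -0.029]] [ 0.56702649 -0.09691411] yaw -0.1522203040831339
knob top [ 0.49348398 -0.08371342]
[]
[([343, 210, 9, 16, 129], [347.0, 217.6]), ([539, 287, 15, 11, 73], [545.5, 292.0]), ([495, 380, 29, 20, 177], [506.0, 392.7])]
knob z.134 proj of (T knob) (np.float64(347.80873045658103), np.float64(219.02306533793478))
[(0.59, array([0.447, 0.195, 0.124]))]
[(0.86, array([0.456, 0.182, 0.074]))]
```

```bash
cat >> h.py <<'E'
from scipy.spatial.transform import Rotation as Ro
def down(psi,tilt=0): # tool z down, jaw y axis along (-sin psi, cos psi)
    y=np.array([-np.sin(psi),np.cos(psi),0]);z=np.array([0,0,-1.]);return Ro.from_matrix(np.c_[np.cross(y,z),y,z])
def rows(targets,p0=None,R0=None):
    o=r.get_obs(); p0=np.array(o["tcp_pos"]) if p0 is None else np.array(p0); R0=Ro.from_rotvec(o["orientation"]) if R0 is None else R0
    off=[];tu=[]
    for p,R in targets:
        off.append((R0.inv().apply(np.array(p)-p0)/.5).round(4).tolist()); tu.append(((R0.inv()*R).as_rotvec()/1.5).round(4).tolist())
    print('"offset":',off,'\n"turn":',tu)
H=np.array([.519,.110])
def push(psi,out=.011,L=.163,z=.115):
    return [*(H+L*np.array([-np.sin(psi),np.cos(psi)])-(.012+out)*np.array([np.cos(psi),np.sin(psi)])),z]
E
python3 - <<'E'
from h import *
print(push(.73,.04),push(.1))
rows([((.375,.203,.245),down(.73)),((.38,.195,.245),down(.6))])
E
```

```text
[np.float64(0.371551180572464), np.float64(0.1967862065620216), 0.115] [np.float64(0.47984205728517243), np.float64(0.26988951035744113), 0.115]
"offset": [[-0.57, -0.7155, 0.0006], [-0.5848, -0.7272, 0.0006]] 
"turn": [[0.0, -0.0, -0.7152], [0.0, -0.0, -0.6286]]
```

carry_out(offset=[[-0.57,-0.716,0],[-0.57,-0.716,0],[-0.57,-0.716,0],[-0.57,-0.716,0],[-0.57,-0.716,0],[-0.57,-0.716,0],[-0.57,-0.716,0],[-0.57,-0.716,0]], turn=[[0,0,-0.715],[0,0,-0.715],[0,0,-0.715],[0,0,-0.715],[0,0,-0.715],[0,0,-0.715],[0,0,-0.715],[0,0,-0.715]], hand=1, force=40)

```text
clock: 2.1
tcp_pos: [0.3541, 0.2643, 0.2457]
orientation: [-1.128, 2.931, 0.001]
contact_force: [1.0, -0.2, 0.1]
grip_width: 0.0
```

Run:
```python
from h import *
o=r.get_obs(); print(o)
rows([((.375,.203,.245),down(.73))])
```

```text
{'clock': 2.1, 'joints': array([-7.68289837e-01,  8.91284186e-02, -1.49721493e-02,  2.08462369e+00,
        1.41506912e-03,  9.66539350e-01,  1.52153640e+00]), 'qvel': array([ 0.67195717, -0.32405328,  0.36273788,  0.37235286, -0.04896796,
       -0.05459234,  1.46447292]), 'tau': array([ -5.47436669, -30.85016727,  -2.02016272, -25.49641013,
        -0.09955521,   0.28575598,  -1.4242788 ]), 'tcp_pos': array([0.35409359, 0.26426808, 0.24570994]), 'orientation': array([-1.12794189e+00,  2.93091105e+00,  1.07345031e-03]), 'contact_force': array([ 0.97507725, -0.20097032,  0.05607781]), 'moment': array([-0.03080441, -0.08614871,  0.02429642]), 'grip_width': 4.208360930128559e-05}
"offset": [[0.0511, -0.119, 0.0013]] 
"turn": [[0.0002, 0.0009, 0.0032]]
```

carry_out(offset=[[0.04,-0.105,0],[0.04,-0.105,0],[0.04,-0.105,0],[0.04,-0.105,0],[0.04,-0.105,0]], turn=[[0,0,0],[0,0,0],[0,0,0],[0,0,0],[0,0,0]])

```text
clock: 2.6
tcp_pos: [0.3733, 0.2149, 0.2454]
orientation: [-1.125, 2.933, 0.001]
contact_force: [0.4, 0.1, -1.0]
grip_width: -0.0
```

Run:
```python
from h import *
o=r.get_obs(); print(o["tcp_pos"],o["joints"],np.abs(o["qvel"]).max())
rows([((.375,.203,.115),down(.73)),push(.73,.04) and (push(.73,.035),down(.73))])
```

```text
[0.37331957 0.21487972 0.24539221] [-0.69959786  0.0681826   0.03413934  2.10900592 -0.00323728  0.96410384
  1.63965021] 0.004970497507912179
"offset": [[0.0135, -0.02, 0.2608], [0.0169, -0.0246, 0.2608]] 
"turn": [[0.0002, 0.0002, 0.0017], [0.0002, 0.0002, 0.0017]]
```

carry_out(offset=[[0.016,-0.023,0],[0.016,-0.023,0.1],[0.016,-0.023,0.18],[0.016,-0.023,0.26],[0.016,-0.023,0.26],[0.016,-0.023,0.26]], turn=[[0,0,0],[0,0,0],[0,0,0],[0,0,0],[0,0,0],[0,0,0]])

```text
clock: 3.2
tcp_pos: [0.3754, 0.1991, 0.1156]
orientation: [1.121, -2.933, 0.001]
contact_force: [-0.3, 0.3, 0.3]
grip_width: 0.0001
```

Run:
```python
from h import *
o=r.get_obs(); print(o["tcp_pos"],o["contact_force"])
rows([(push(a,.011),down(a)) for a in (.73,.65,.57,.49,.41,.33,.27,.21)])
f=imaging.grab_frame("top"); a=f["pixels"][120:290,220:400,::-1]; cv2.imwrite('pics/t2.png',cv2.resize(a,None,fx=3.3,fy=3.3,interpolation=2))
```

```text
[0.37535136 0.19906535 0.11563228] [-0.3114959   0.28781826  0.32494613]
"offset": [[-0.0493, 0.0017, 0.0012], [-0.0755, 0.0043, 0.0011], [-0.1018, 0.0048, 0.0011], [-0.1281, 0.0032, 0.0011], [-0.1542, -0.0004, 0.001], [-0.1799, -0.0062, 0.001], [-0.1988, -0.0118, 0.0009], [-0.2174, -0.0186, 0.0009]] 
"turn": [[0.0, -0.0011, 0.0001], [-0.0, -0.0011, 0.0534], [-0.0001, -0.0011, 0.1068], [-0.0001, -0.0011, 0.1601], [-0.0002, -0.0011, 0.2134], [-0.0002, -0.0011, 0.2668], [-0.0002, -0.0011, 0.3068], [-0.0003, -0.0011, 0.3468]]
```

View pics/t2.png

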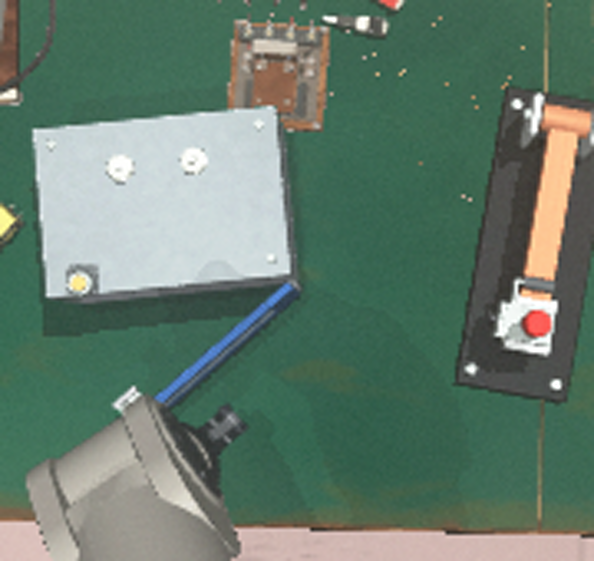

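The top crop shows the wrist just in front of the door near its free edge at crop (130,430). The door has not moved. I'll push now.

carry_out(offset=[[-0.03,0.001,0],[-0.049,0.002,0],[-0.0755,0.004,0],[-0.102,0.005,0],[-0.128,0.003,0],[-0.154,0,0],[-0.18,-0.006,0],[-0.199,-0.012,0]], turn=[[0,0,0],[0,0,0],[0,0,0.053],[0,0,0.107],[0,0,0.16],[0,0,0.213],[0,0,0.267],[0,0,0.307]])

```text
clock: 4.05
tcp_pos: [0.4552, 0.2626, 0.1173]
orientation: [-0.418, 3.111, 0.003]
contact_force: [-0.6, -0.7, 0.2]
grip_width: -0.0003
```

Run:
```python
from h import *
o=r.get_obs(); print(o["tcp_pos"],o["contact_force"],push(.27))
rows([(push(a,.011),down(a)) for a in (.25,.22,.19,.16,.14,.12,.10,.08)],push(.27),down(.27))
```

```text
[0.45517359 0.26264739 0.11725652] [-0.56413808 -0.71733283  0.19343475] [np.float64(0.453356045203305), np.float64(0.26095983306379705), 0.115]
"offset": [[-0.0065, 0.0009, 0.0], [-0.0164, 0.0019, 0.0], [-0.0262, 0.0026, 0.0], [-0.0361, 0.0031, 0.0], [-0.0426, 0.0032, 0.0], [-0.0492, 0.0032, 0.0], [-0.0558, 0.0031, 0.0], [-0.0624, 0.0028, 0.0]] 
"turn": [[0.0, 0.0, 0.0133], [0.0, 0.0, 0.0333], [0.0, 0.0, 0.0533], [0.0, 0.0, 0.0733], [0.0, 0.0, 0.0867], [0.0, 0.0, 0.1], [0.0, 0.0, 0.1133], [0.0, 0.0, 0.1267]]
```

carry_out(offset=[[-0.0065,0.001,0],[-0.016,0.002,0],[-0.026,0.0025,0],[-0.036,0.003,0],[-0.043,0.003,0],[-0.043,0.003,0]], turn=[[0,0,0.013],[0,0,0.033],[0,0,0.053],[0,0,0.073],[0,0,0.087],[0,0,0.087]])

```text
clock: 4.65
tcp_pos: [0.4745, 0.2684, 0.1154]
orientation: [-0.216, 3.134, 0.0]
contact_force: [0.3, 0.3, -0.5]
grip_width: 0.0005
```

Run:
```python
from h import *
o=r.get_obs(); print(o["tcp_pos"],o["contact_force"],push(.14),o["joints"])
f=imaging.grab_frame("top"); a=f["pixels"][120:290,220:400,::-1]; cv2.imwrite('pics/t3.png',cv2.resize(a,None,fx=3.3,fy=3.3,interpolation=2))
```

```text
[0.4745128  0.26835068 0.11536668] [ 0.30394209  0.27620263 -0.52342428] [np.float64(0.47347950440009884), np.float64(0.2681957157458424), 0.115] [-0.77586716  0.43349886  0.18401973  1.99003586 -0.11555867  0.72744988
  1.1864672 ]
```

View pics/t3.png

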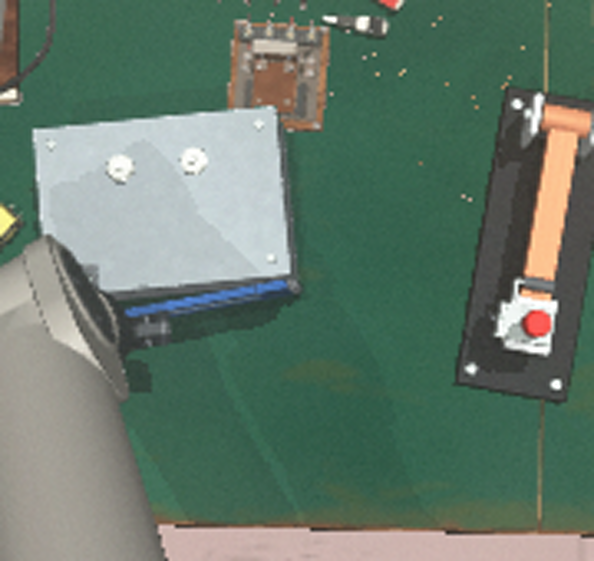

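The crop shows the door almost shut, from (127,313) to (290,287), about 0.1 rad from the front edge. Next I push through the catch in small steps.

carry_out(offset=[[-0.006,0,0],[-0.012,0,0],[-0.018,0,0],[-0.022,0,0],[-0.022,0,0]], turn=[[0,0,0.006],[0,0,0.013],[0,0,0.02],[0,0,0.024],[0,0,0.024]])

```text
clock: 5.2
tcp_pos: [0.4851, 0.27, 0.1153]
orientation: [-0.161, 3.137, 0.0]
contact_force: [-0.1, 0.6, 0.5]
grip_width: 0.0003
```

carry_out(offset=[[-0.004,0,0],[-0.008,0,0],[-0.012,0,0],[-0.012,0,0]], turn=[[0,0,0.004],[0,0,0.008],[0,0,0.012],[0,0,0.012]])

```text
clock: 5.6
tcp_pos: [0.489, 0.2702, 0.1151]
orientation: [0.133, -3.135, 0.002]
contact_force: [-6.9, -1.2, 5.8]
grip_width: -0.0003
```

carry_out(offset=[[-0.004,0,0],[-0.008,0,0],[-0.008,0,0]], turn=[[0,0,0],[0,0,0],[0,0,0]])

```text
clock: 5.9
tcp_pos: [0.4892, 0.2704, 0.1145]
orientation: [0.135, -3.127, 0.004]
contact_force: [-18.2, -1.4, 12.9]
grip_width: 0.0003
```

carry_out(offset=[[0.01,0,0],[0.04,0,0],[0.1,0,0],[0.1,0,-0.1],[0.1,0.0,-0.2],[0.14,0.15,-0.26],[0.14,0.25,-0.26],[0.14,0.25,-0.26]], turn=[[0,0,0],[0,0,0],[0,0,0],[0,0,0],[0,0,0],[0,0,0],[0,0,0],[0,0,0]], hand=0.3)

```text
clock: 6.7
tcp_pos: [0.414, 0.3936, 0.2473]
orientation: [-0.136, 3.136, 0.007]
contact_force: [-0.4, 0.8, 0.2]
grip_width: 0.0598
```

Run:
```python
from h import *
o=r.get_obs(); print(o["tcp_pos"],o["orientation"],o["contact_force"],o["joints"],o["grip_width"])
f=imaging.grab_frame("top"); g=imaging.grab_frame("scene")
a=cv2.resize(f["pixels"][140:260,220:340,::-1],(400,400),interpolation=2); b=cv2.resize(g["pixels"][120:240,220:340,::-1],(400,400),interpolation=2)
cv2.imwrite('pics/t4.png',np.hstack([a,b]))
```

```text
[0.41399495 0.393585   0.24733678] [-0.13614537  3.13605807  0.00693699] [-0.41935052  0.78084483  0.16105509] [-1.01022866  0.30247878  0.17501233  1.81995441 -0.06238064  1.01940849
  0.84700589] 0.05976498787537301
```

View pics/t4.png

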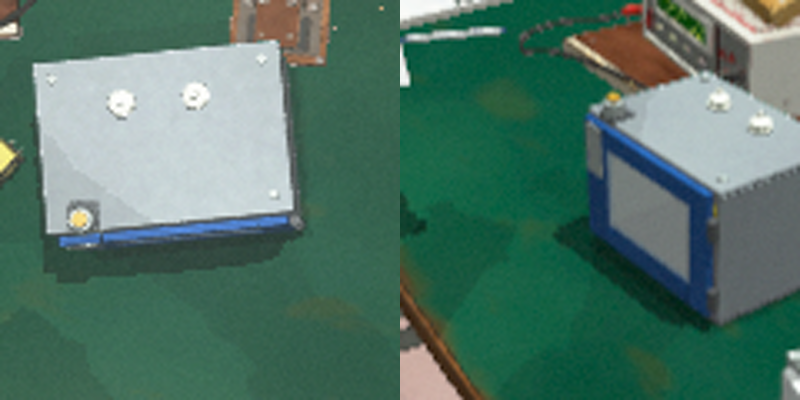

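The door sits flush with the cell front in both views: the top crop shows the line from (62,240) to (290,222) parallel to the roof edge, and the scene half agrees. On to the knob.

Run:
```python
from h import *
rows([((.4935,-.0845,.247),down(-.15))])
```

```text
"offset": [[-0.0726, -0.9703, -0.0052]] 
"turn": [[0.003, 0.0009, 0.161]]
```

carry_out(offset=[[-0.03,-0.97,-0.004],[-0.03,-0.97,-0.004],[-0.03,-0.97,-0.004],[-0.03,-0.97,-0.004],[-0.0726,-0.97,-0.004],[-0.0726,-0.97,-0.004],[-0.0726,-0.97,-0.004],[-0.0726,-0.97,-0.004]], turn=[[0.003,0.001,0.161],[0.003,0.001,0.161],[0.003,0.001,0.161],[0.003,0.001,0.161],[0.003,0.001,0.161],[0.003,0.001,0.161],[0.003,0.001,0.161],[0.003,0.001,0.161]])

```text
clock: 7.6
tcp_pos: [0.4754, -0.0088, 0.2473]
orientation: [-0.249, -3.132, 0.007]
contact_force: [1.1, 0.7, 0.0]
grip_width: 0.0598
```

carry_out(offset=[[0,-0.1,0],[0,-0.15,0],[0,-0.15,0],[0,-0.15,0],[0,-0.15,0]], turn=[[0,0,0],[0,0,0],[0,0,0],[0,0,0],[0,0,0]])

```text
clock: 8.1
tcp_pos: [0.4638, -0.079, 0.2473]
orientation: [-0.244, -3.131, 0.007]
contact_force: [0.3, -0.1, 0.0]
grip_width: 0.0596
```

Run:
```python
from h import *
o=r.get_obs(); print(o["tcp_pos"],o["contact_force"],o["joints"],o["grip_width"])
w=imaging.grab_frame("wrist"); g=imaging.grab_frame("scene")
for c,k in (("wrist",w),("scene",g)):
    print([(round(d["score"],2),world(k,d["xyz"]).round(4)) for d in look_for("knob",c)])
print("pred",proj(w,[.4935,-.084,.151]),proj(w,[.4935,-.084,.134]))
rows([((.4935,-.0845,.129),down(-.15))])
cv2.imwrite('pics/w5.png',w["pixels"][:,:,::-1])
```

```text
[ 0.46380102 -0.07899732  0.24726686] [ 0.27838067 -0.08206385  0.04814459] [-0.44494848  0.13592531  0.5309838   2.05230665 -0.07783109  0.97444196
  1.54084039] 0.059637700572466416
[(0.61, array([ 0.489 , -0.0739,  0.1001]))]
[(0.67, array([ 0.4851, -0.0888,  0.1074])), (0.64, array([ 0.4799, -0.2719,  0.0164]))]
pred (np.float64(315.6112398462713), np.float64(238.62532227428267)) (np.float64(315.7144997724931), np.float64(230.83352361036881))
"offset": [[-0.0607, -0.001, 0.2364]] 
"turn": [[-0.0031, -0.0007, -0.0033]]
```

View pics/w5.png

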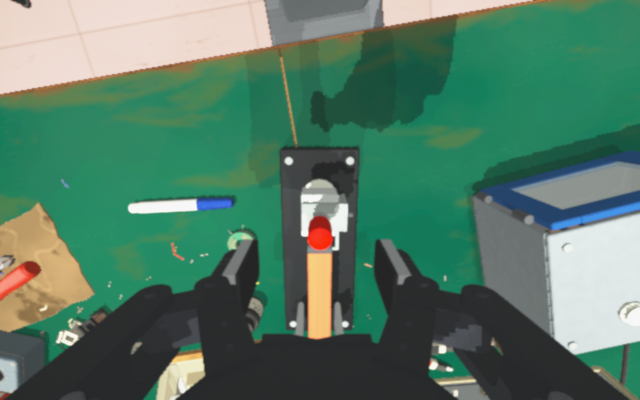

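The wrist view shows the knob centred between the open fingers at about (319,239), with its arm pointing straight down the picture. Now a pixel-level refinement of its position.

Run:
```python
from h import *
from scipy.optimize import least_squares
w=imaging.grab_frame("wrist"); g=imaging.grab_frame("scene")
im=cv2.imread("pics/top0.png")[:,:,::-1]; f=imaging.grab_frame("top")
obs=[]
def model(k,x,y):
    P=[proj(k,[x+.011*np.cos(a),y+.011*np.sin(a),z]) for a in np.arange(0,6.28,.2) for z in (.117,.151)]
    P=np.array(P);return (P.min(0)+P.max(0))/2
def box(px):
    p=px.astype(int); m=((p[...,0]>110)&(p[...,1]<.45*p[...,0])&(p[...,2]<.45*p[...,0])).astype(np.uint8)
    return cv2.connectedComponentsWithStats(m)
for n,k,px,c0 in(("w",w,w["pixels"],(319,235)),("t",f,im,(382,217)),("s",g,g["pixels"],(347,218))):
    nn,l,s,c=box(px); i=1+np.argmin(np.hypot(*(c[1:]-c0).T)); b=np.array([s[i][0]+(s[i][2]-1)/2,s[i][1]+(s[i][3]-1)/2])
    q=least_squares(lambda v:model(k,*v)-b,[.4935,-.084]).x
    print(n,s[i],c[i].round(1),q.round(4))
```

```text
w [307 216  26  34 668] [319.4 233.6] [ 0.4947 -0.0807]
t [379 214   8   8  51] [382.3 217.6] [ 0.4939 -0.0848]
s [343 210   9  16 129] [347.  217.7] [ 0.4952 -0.0777]
```

carry_out(offset=[[-0.0615,0.0045,0],[-0.0615,0.0045,0],[-0.0615,0.0045,0.08],[-0.0615,0.0045,0.16],[-0.0615,0.0045,0.22],[-0.0615,0.0045,0.237],[-0.0615,0.0045,0.237],[-0.0615,0.0045,0.237]], turn=[[-0.003,-0.001,-0.003],[-0.003,-0.001,-0.003],[-0.003,-0.001,-0.003],[-0.003,-0.001,-0.003],[-0.003,-0.001,-0.003],[-0.003,-0.001,-0.003],[-0.003,-0.001,-0.003],[-0.003,-0.001,-0.003]])

```text
clock: 9.25
tcp_pos: [0.495, -0.083, 0.13]
orientation: [0.239, 3.13, -0.0]
contact_force: [-0.0, -0.6, 0.5]
grip_width: 0.0596
```

carry_out(offset=[[0,0,0],[0,0,0],[0,0,0],[0,0,0],[0,0,0],[0,0,0]], turn=[[0,0,0],[0,0,0],[0,0,0],[0,0,0],[0,0,0],[0,0,0]], hand=1, force=50)

```text
clock: 9.85
tcp_pos: [0.4952, -0.0816, 0.1301]
orientation: [0.237, 3.13, 0.003]
contact_force: [-1.6, 3.7, 8.9]
grip_width: 0.021
```

Run:
```python
from h import *
o=r.get_obs(); print(o["tcp_pos"],o["orientation"],o["contact_force"],o["moment"],o["joints"],o["grip_width"])
w=imaging.grab_frame("wrist"); cv2.imwrite('pics/w6.png',w["pixels"][:,:,::-1])
```

```text
[ 0.49515766 -0.08163141  0.130108  ] [2.37411986e-01 3.13023769e+00 2.96820988e-03] [-1.64099512  3.65641109  8.92833525] [0.79542113 0.3864205  0.00198729] [-0.34852501  0.37518352  0.47578302  2.09507006 -0.25911136  0.72421904
  1.71351724] 0.02100100178579895
```

View pics/w6.png

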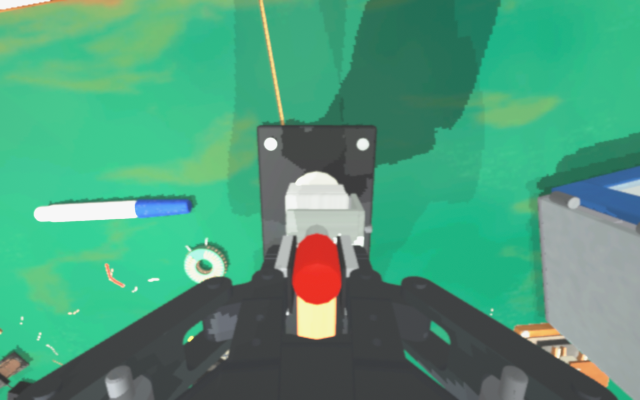

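The knob is held between both pads, at (317,268), with the opening at 21 mm. Next is the pull to the left.

carry_out(offset=[[0,0.005,0],[0,0.01,0],[0,0.015,0],[0,0.02,0],[0,0.024,0],[0,0.026,0],[0,0.026,0]], turn=[[0,0,0],[0,0,0],[0,0,0],[0,0,0],[0,0,0],[0,0,0],[0,0,0]])

```text
clock: 10.6
tcp_pos: [0.4966, -0.0723, 0.1301]
orientation: [0.241, 3.13, -0.003]
contact_force: [-3.4, -6.3, 8.0]
grip_width: 0.0209
```

```bash
cat > c.py <<'E'
from h import *
import sys
o=r.get_obs(); print(o["clock"],o["tcp_pos"],o["orientation"],o["contact_force"],o["moment"],o["grip_width"])
# arc about hinge: unit axes
ux=np.array([np.cos(.15),-np.sin(.15),0]);uy=np.array([np.sin(.15),np.cos(.15),0])
p0=np.array(o["tcp_pos"]); k=np.array([.495,-.081,.134]); hinge=k+.175*ux; hinge[2]=.085
R0=Ro.from_rotvec(o["orientation"])
T=[]
for a in [float(x) for x in sys.argv[1:]]:
    Q=Ro.from_rotvec(uy*a); T.append((hinge+Q.apply(p0-hinge),Q*R0))
rows(T)
E
python3 c.py .03 .08 .13 .18 .23 .28 .34 .45
```

```text
10.6 [ 0.49657382 -0.07231041  0.13011471] [ 0.24107081  3.12974093 -0.00334152] [-3.37401221 -6.25748482  7.95688423] [-1.52815693  0.66018232  0.02231003] 0.020893714446884093
"offset": [[-0.0029, -0.0, -0.0104], [-0.0084, -0.0, -0.0276], [-0.0148, -0.0, -0.0445], [-0.022, -0.0, -0.0611], [-0.03, -0.0, -0.0772], [-0.0388, -0.0, -0.093], [-0.0504, -0.0, -0.1112], [-0.0744, 0.0, -0.1428]] 
"turn": [[0.0001, 0.02, -0.0], [0.0002, 0.0533, -0.0001], [0.0003, 0.0867, -0.0002], [0.0004, 0.12, -0.0002], [0.0006, 0.1533, -0.0003], [0.0007, 0.1867, -0.0004], [0.0008, 0.2267, -0.0004], [0.0011, 0.3, -0.0006]]
```

carry_out(offset=[[0,0.005,0],[0,0.006,0],[-0.001,0.006,-0.004],[-0.003,0.006,-0.0104],[-0.0055,0.006,-0.019],[-0.0084,0.006,-0.0276],[-0.0084,0.006,-0.0276]], turn=[[0,0,0],[0,0,0],[0,0.008,0],[0,0.02,0],[0,0.036,0],[0,0.053,0],[0,0.053,0]])

```text
clock: 11.3
tcp_pos: [0.5008, -0.0706, 0.1433]
orientation: [-0.236, -3.054, -0.004]
contact_force: [-1.6, -7.8, -2.2]
grip_width: 0.0211
```

```bash
python3 c.py .05 .1 .15 .2 .25 .3 .35 .40
```

```text
11.3 [ 0.50081316 -0.07064283  0.14326923] [-0.23590783 -3.05382069 -0.00408467] [-1.63852787 -7.83134036 -2.15796056] [-1.69959871 -0.08087263  0.15991615] 0.02111002859586613
"offset": [[-0.0049, -0.0, -0.0174], [-0.0107, -0.0001, -0.0345], [-0.0173, -0.0001, -0.0513], [-0.0247, -0.0001, -0.0677], [-0.033, -0.0001, -0.0837], [-0.042, -0.0001, -0.0994], [-0.0518, -0.0001, -0.1145], [-0.0624, -0.0001, -0.1291]] 
"turn": [[0.0001, 0.0333, -0.0001], [0.0003, 0.0667, -0.0002], [0.0004, 0.1, -0.0003], [0.0006, 0.1333, -0.0004], [0.0007, 0.1667, -0.0005], [0.0009, 0.2, -0.0006], [0.001, 0.2333, -0.0007], [0.0012, 0.2667, -0.0008]]
```

Risen 13 mm with little vertical force, so the latch is free. I'll carry on along the arc.

carry_out(offset=[[-0.005,0,-0.0174],[-0.0107,0,-0.0345],[-0.0173,0,-0.0513],[-0.0247,0,-0.0677],[-0.033,0,-0.0837],[-0.042,0,-0.0994],[-0.052,0,-0.1145],[-0.0624,0,-0.129]], turn=[[0,0.033,0],[0,0.067,0],[0,0.1,0],[0,0.133,0],[0,0.167,0],[0,0.2,0],[0,0.233,0],[0,0.267,0]])

```text
clock: 12.1
tcp_pos: [0.5365, -0.0764, 0.2051]
orientation: [-0.206, -2.655, -0.044]
contact_force: [-0.0, -8.2, -3.9]
grip_width: 0.0208
```

carry_out(offset=[[0,0,0],[0,0,0],[0,0,0]], turn=[[0,0,0],[0,0,0],[0,0,0]])

```text
clock: 12.4
tcp_pos: [0.5362, -0.0765, 0.2046]
orientation: [-0.206, -2.656, -0.043]
contact_force: [-1.7, -7.7, -2.3]
grip_width: 0.0205
```

```bash
python3 c.py .05
python3 - <<'E'
from h import *
o=r.get_obs(); print(o["joints"])
f=imaging.grab_frame("top"); g=imaging.grab_frame("scene")
a=cv2.resize(f["pixels"][140:260,220:340,::-1],(400,400),interpolation=2); b=cv2.resize(g["pixels"][130:310,270:450,::-1],(400,400),interpolation=2)
cv2.imwrite('pics/t7.png',np.hstack([a,b]))
E
```

```text
12.4 [ 0.53616176 -0.07645492  0.20461538] [-0.20613111 -2.65580496 -0.04323416] [-1.72168216 -7.65742017 -2.27282594] [-1.50769679 -0.66010564  0.78351184] 0.020482980496170533
"offset": [[-0.0048, -0.0, -0.0174]] 
"turn": [[0.0002, 0.0333, -0.0001]]
[-0.27465982  0.60743473  0.48251016  1.6203276  -0.24437922  1.46676672
  1.70066525]
```

View pics/t7.png

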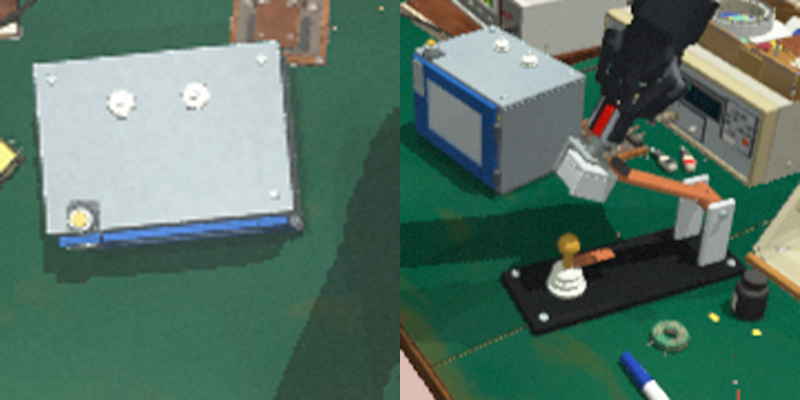

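The picture shows the arm lifted clear: the ball is exposed at (568,243) and the knob is still gripped at (603,118). The door is still shut, from (62,240) to (290,222), and the toroid, jar and marker are where they were. Handing in.

```bash
python3 -c "
from h import *
print(r.hand_in()); o=r.get_obs(); print(o['clock'],o['tcp_pos'],o['grip_width'])"
```

```text
the job is handed in; nothing more can be done
None
the job is handed in; nothing more can be done
```

The door is shut and the earthing arm is up off its ball, with the knob still gripped. I handed the job in at about 12.5 s of the 51 s allowed; no verdict was reported.

- **Door:** I pushed it at the plate until it stopped against about 18 N, well over the 4–5 N the catch needs. It sat flush with the cell front after I backed off, and still did in the last picture. I did not see or feel a distinct snap.
- **Latch and arm:** I pulled the knob left about 11 mm, and the arm came free as soon as I lifted. From the roughly 75 mm rise of the tool and its 0.48 rad tilt, I put the lift at the ball at about 75–80 mm. I estimated this rather than measuring it at the socket.
- **Grip at the end:** the jaws were 20.5 mm open on the 22 mm knob, with about 8 N of steady sideways spring force.
- **Loose things:** the toroid, jar, marker and transformer look unmoved. I compared them only by eye, and only part of the transformer was in the last picture.
- **Disagreements:** the three cameras put the knob's sideways position up to 7 mm apart, so I relied mainly on the wrist camera. The networks' readings for the knob were also off, and one search for the marker returned the knob's place. I used pixel measurements instead.

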